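Clear the charging station and put the radio on charge

TASK

Put the orange radio on charge: first clear the hand microphone off the station's blue dust cover, laying it flat in the green tray (no dropping), then slide the cover fully open, back under the hood, and seat the radio upright on the station's two pegs, all the way down, either way round. Only then push the power lever fully over, away from the robot, to on; leave the microphone in the tray and the cover open, do not tip the radio over, and leave the mug, torch and stapler where they are.

Things in the scene. Friction and masses are not known exactly. Their poses are not given: they have to be found in the camera images.
- charger: Charging station, fixed, turned up to 0.25 rad. Origin: on the desk, below the midpoint of its two pegs; +x away from the robot to the hood, +y left. In mm: floor plate x -85..210, y -70..70, top at 12; side rails (y 55..70 each side) and front lip (x -85..-75) to 36 high; grey hood x 105..210, y -70..70, 85 high. The cover slides under the hood; a thing lying on it cannot.
- seat (a point): Point on the bay's floor (12 mm above the desk) midway between two brass pegs, axes as the station; the seated radio's origin comes here. Pegs at station x 0, y -16 and +16 mm: 10 mm across, tapering to 4 mm over the top 7 mm, tips 30 mm above the desk. Hidden under the blue cover at the start.
- cover (a joint): Travel of the blue sliding dust cover in m: 0 shut, 0.11 fully open, towards the station's +x. Shut, the cover spans the station's x -75 to 90, y -61 to 61; top face 41 mm above the desk, 5 mm thick. About 1.5 N of friction; it stays where it is left.
- cover_grip (a point): Middle of the top face of the cover's white grip block, 67 mm above the desk; block 16 mm along the station's x, 20 mm along y, 26 mm high, standing on the cover near its front edge (station x -65 mm when shut). The point moves with the cover.
- power (a joint): Angle of the red power lever in rad: 0 off (leaning 0.5 to the station's -x), 1.0 fully on (leaning 0.5 to +x); it swings about the station's y axis, and stays where it is left.
- power_tip (a point): Centre of the red ball (26 mm across) on the end of the power lever: 60 mm from the pivot, which lies at station x -55, y -115 mm, 22 mm above the desk. Off, the ball is at station x -84, 75 mm high; fully on, at x -26, 75 mm high. Stem 10 mm thick, on a grey block x -90 to -20, y -140 to -90, 25 mm high. A push of 1 to 3 N on the ball moves it.
- mic: Black cordless hand microphone, 40 mm (x) by 95 mm (y) by 26 mm high, 0.1 to 0.2 kg, lying on the shut cover between grip block and hood with its long side roughly across the station. Origin: centre of its underside, z up.
- radio: Orange handheld radio with a black foot, standing upright on the desk: 38 mm (x, front to back) by 60 mm (y) by 110 mm high, about 0.2 to 0.4 kg. On its top a stub aerial 12 mm thick, 22 mm high at y +20 and a knob 14 mm across, 10 mm high at y -14. Two square sockets 14 mm wide and 24 mm deep in its underside at y -16 and +16 fit the pegs. Origin: centre of its underside, z up.
- tray: Open green tray, fixed: outside 150 mm (x) by 140 mm (y) by 35 mm high, walls and floor 5 mm. Origin: centre of its underside, z up.
- mug: White mug, 76 mm across, 90 mm high, origin under its centre. Leave alone.
- torch: Yellow torch standing on its head, 48 mm across, 130 mm high, origin under its centre. Leave alone.
- stapler: Red and black stapler, 36 mm (x) by 130 mm (y) by 53 mm high, origin under its centre. Leave alone.

How it is judged:
On the way, in this order (a step that is already met when the one before it is completed fails the run):
1. the microphone lies in the tray, let go (x of mic in the frame of tray between -0.055 and 0.055 m and y of mic in the frame of tray between -0.055 and 0.055 m and z of mic in the frame of tray below 0.012 m and angle between mic's own z axis and vertical below 0.2 rad and contact force between the fingers and mic below 0.1 N), for 0.2 s.
2. the cover is slid fully open (value of joint cover above 0.1 m), for 0.2 s.
3. the radio is seated on the pegs, fully down (horizontal distance between radio and seat below 0.005 m and z of radio in the frame of seat between -0.003 and 0.003 m and angle between radio's own z axis and vertical below 0.06 rad and angle between the x axis of radio and the x axis of seat, either way round below 0.18 rad), for 0.2 s.
4. the power lever is pushed on (value of joint power above 0.85 rad), for 0.2 s.
At the end, for the whole second after the job is handed in: Microphone flat in the tray (centre within 55 mm of the tray's along each tray axis), let go; cover open past 0.10 m; radio's origin within 5 mm sideways and 3 mm in height of the seat, tilt under 0.06 rad, turned within 0.18 rad either way round; lever past 0.85 rad; radio and microphone at rest (all of step 1 and all of step 3 and value of joint cover above 0.1 m and value of joint power above 0.85 rad and linear speed of each of radio, mic below 0.02 m/s); the robot touches nothing.
It fails at once if the mug, torch or stapler is moved by more than 20 mm (distance of any of mug, torch, stapler from where it was at the start of the episode above 0.02 m).
It fails at once if the radio is tipped by more than 0.6 rad (angle between radio's own z axis and vertical above 0.6 rad).
It fails at once if the microphone is dropped (falls free faster than 1 m/s, from about 50 mm) (linear speed of mic above 1 m/s and contact force between anything else and mic below 0.1 N).
It fails at once if the radio is dropped (falls free faster than 1 m/s, from about 50 mm) (linear speed of radio above 1 m/s and contact force between anything else and radio below 0.1 N).
It also fails if it takes over 72 s, if anything falls off the work surface, if the arm or the gripper's body presses on something with over 40 N, if the wrist force passes 120 N, or if a joint passes its speed limit or range.

ROBOT

A 7-joint arm with a two-finger parallel gripper is mounted at the origin on the work surface. World frame = base frame: x ahead of the robot, y to its left, z up, the work surface at z = 0. Lengths are in m, angles in rad, forces in N, time in s.
With the tool pointing down it reaches from about 0.4 to 0.85 m from the base axis. Payload 4.5 kg.
Tool frame: the origin (TCP) lies at the very end of the fingers, on their centre line; the grasp point (between the pads) lies 19 mm behind it; z points along the fingers, y is the line along which they close (so a half turn about z gives the same grasp; the last joint's range is limited). The gripper opens to 88 mm and grips with 3 to 60 N. Pads are 18 mm wide; open, the fingers measure 123 mm over their backs; the gripper's body (75 mm by 187 mm) begins 45 mm behind the grasp point.
Start: joints at [-1.075, 0.689, -0.195, 1.565, 0.157, 0.902, -0.215], TCP at [0.278, 0.56, 0.239] pointing down, gripper open.
Joint ranges: [-3.01, 3.01], [-0.46, 2.08], [-1.47, 1.51], [0.13, 2.56], [-1, 4.14], [0.04, 2.09], [-2.66, 2.66]. Speed limits (rad/s): [2.57, 2.57, 3.14, 3.14, 3.14, 3.14, 3.14].

INTERFACE

Orientations are given as a unit quaternion [x, y, z, w].
In Python, from plant import r gives the robot as it stands. The module is installed in compiled form; this text tells all that it offers.
- The arm moves only by the tool step_arm, never from a script. Its argument "increments" is a list of rows, each a list of 2 entries, a list of its own where there are three numbers: the shift along the world's x, y, z in cm, then the turn, a rotation vector about the world's x, y, z in degrees. A call has exactly 10 rows; each row shifts and turns the commanded pose from where the row before left it; what a row does not reach is not made up. A row lasts 1/10 s, in which the tool goes at most 50 mm and 8.59 degrees, less where a joint would pass 70% of its speed; a pose out of reach is approached as far as the arm can. A call is refused whole if a number of a shift passes 5 or a number of a turn 8.59, either way. A call with a gripper value outside its range is refused whole. "fingers" is the opening, from 0 (shut) to 1 (fully open), set as the call begins (left out, the last holds). The fingers move at their own pace and stop on an object; "grip_force" is the grip in N (left out, the last holds). Time passes only in rows, so rows that do not move let the fingers close, or fill a call up. It gives the time, the measured TCP pose, the force, the opening and the grip force at its end, in the units of the state.
- r.get_state(): the state, without advancing time (a new reading comes with each control period).
- r.snapshot(name): name is "scene" or "side" or "wrist"; returns (picture, depth): 384x512x3 uint8, red, green, blue; 384x512 float32, m along the optical axis (not along the pixel's ray), 0 where there is no reading.
- r.calibration(name): a dict with "fov_y" (degrees; the focal length in pixels is half the picture's height over the tangent of half this angle, whatever the lens; pixels are square), "cx", "cy" (the principal point, pixels), "R" (3x3) and "t" (3): a world point X has camera coordinates R X + t. Camera axes: x right, y down, z forward; pixel columns grow to the right and rows downward; lengths in m; the calibration is good to about 2 mm. The wrist camera is an equidistant fisheye: a pixel r from the principal point sees the ray r / f radians off the axis. A picture is of the moment at which its call begins: read the wrist's pose just before it. calibration takes no time and is no camera call; for the wrist camera it gives the pose at the moment of the call.
- r.finish_job(): hands the job in; it is judged then, once.
The state is a dict: "clock": time; "q": joint angles; "qd": joint speeds; "joint_torque": joint torques, N m; "tool_pos": TCP position; "eef_rot": TCP orientation; "contact_force": force on the tool from outside, world axes, zero at the start; "moment": the same for the moment, N m; "opening": opening from 0.0 (shut) to 1.0 (fully open); "finger_force": force on a finger pad.
Only numpy, scipy, OpenCV 4.12 (cv2) and the standard library are available. Lean on these libraries where they do the work, as an engineer would, in place of code of your own. Each camera call takes 0.05 s, during which the arm holds its last target. There are 200 camera calls.

## Working session

There is one attempt and no reset: what is moved stays moved. The work goes in short steps, Python scripts to look and compute and a tool call to move; the robot and the scene stay as the last step left them, time stands still between calls to the robot, and variables do not carry over. Pictures are saved under pics/ and viewed, at most 10 in all, crops included, and the job is handed in when it is done.

Besides the shell and the picture viewer there is one more tool, called after ">>>" by a JSON object that holds its "op" and its "data", one argument or row to a line. step_arm: Moves the arm, as the interface text tells. Its arguments: {"type":"object","properties":{"increments":{"type":"array","items":{"type":"array"}},"fingers":{"type":"number"},"grip_force":{"type":"number"}},"required":["increments"]}

```bash
mkdir -p pics
cat > h.py <<'E'
import numpy as np, cv2
from plant import r
def snap(n,tag):
    c=r.calibration(n); im,d=r.snapshot(n)
    np.savez(f'{tag}.npz',im=im,d=d,R=c['R'],t=c['t'],f=192/np.tan(np.radians(c['fov_y'])/2),cx=c['cx'],cy=c['cy'],fish=(n=='wrist'))
    cv2.imwrite(f'pics/{tag}.png',im[:,:,::-1]); return im,d
def cloud(tag):
    z=np.load(f'{tag}.npz'); d=z['d']; v,u=np.mgrid[:d.shape[0],:d.shape[1]]
    x=(u-z['cx'])/z['f']; y=(v-z['cy'])/z['f']
    if z['fish']:
        rr=np.hypot(x,y)+1e-9; s=np.tan(np.minimum(rr,1.5))/rr; x=x*s;y=y*s
    P=np.stack([x*d,y*d,d],-1)
    W=(P-z['t'])@z['R']; W[d<=0]=np.nan
    return z['im'],W
E
python3 - <<'E'
from h import *
a,_=snap('scene','s0'); b,_=snap('side','d0')
print(r.get_state()); 
for n in('scene','side','wrist'): print(r.calibration(n))
cv2.imwrite('pics/both.png',cv2.resize(np.hstack([a,b])[:,:,::-1],(800,300)))
E
```

```text
{'clock': 0.1, 'q': array([-1.07522096,  0.6899211 , -0.19451282,  1.56624933,  0.15729197,
        0.90252974, -0.21509263]), 'qd': array([ 1.29355345e-03, -6.69245615e-04,  1.11328537e-03, -3.27464466e-03,
       -4.12624739e-04, -3.22891339e-04,  4.34409225e-05]), 'joint_torque': array([-3.24471417e-03, -5.28502357e+01, -1.27130281e+00, -1.53835434e+01,
       -5.25160774e-02,  2.03685791e-03,  3.94266635e-05]), 'tool_pos': array([0.27824298, 0.5589923 , 0.23797449]), 'eef_rot': array([ 2.28805518e-01,  9.73471775e-01, -8.48192966e-04, -1.34517721e-04]), 'contact_force': array([-0.43557521,  0.39912503,  0.1264217 ]), 'moment': array([ 0.04690756, -0.01702228, -0.00805418]), 'finger_force': 0.0, 'opening': 1.0045770127267026}
{'fov_y': 52.73380830324699, 'cx': 257.7829586290721, 'cy': 186.35720316769888, 'R': array([[ 0.05994334,  0.99794514, -0.02263412],
       [ 0.64398803, -0.05598731, -0.76298417],
       [-0.76268356,  0.03115971, -0.64602079]]), 't': array([-0.04915252, -0.32141618,  1.4196983 ])}
{'fov_y': 53.8282625016191, 'cx': 256.92408389074876, 'cy': 189.6533956854056, 'R': array([[ 0.69320965, -0.72045479,  0.02013159],
       [-0.3996055 , -0.40743945, -0.82116292],
       [ 0.59981316,  0.56119336, -0.57033866]]), 't': array([-0.39167675,  0.30346139,  0.57541448])}
{'fov_y': 65.70646984690485, 'cx': 259.37072305811057, 'cy': 196.9619467793523, 'R': array([[ 4.45615017e-01,  8.95224213e-01, -9.30214051e-04],
       [ 8.54216639e-01, -4.24891365e-01,  2.99635214e-01],
       [ 2.67845459e-01, -1.34316555e-01, -9.54053391e-01]]), 't': array([-0.62419091, -0.04184175,  0.3891745 ])}
```

View pics/s0.png

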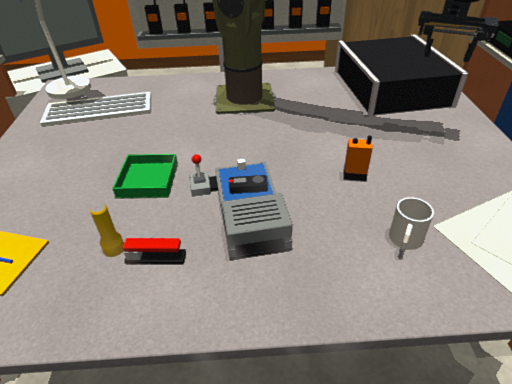

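View pics/d0.png

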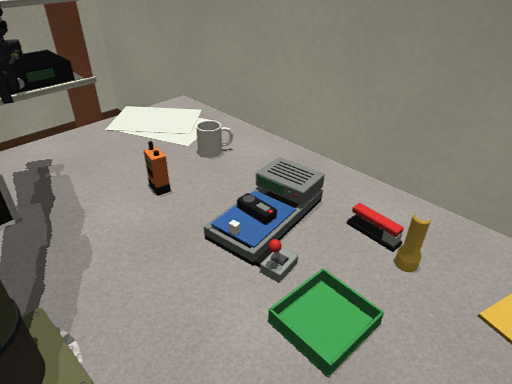

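The scene view, taken from the far side, shows the station at about (250,205), with the mic on its cover at (248,183). The tray is at (146,176), the lever ball at (197,158), the radio at (358,158) and the mug at (410,222). The side view shows the mic at (257,207), the grip block at (235,227) and the radio at (157,170).

```bash
cat >> h.py <<'E'
def seg(im,W,hsv_lo,hsv_hi,box,zr):
    h=cv2.cvtColor(im,cv2.COLOR_RGB2HSV); m=cv2.inRange(h,np.array(hsv_lo),np.array(hsv_hi))>0
    with np.errstate(invalid='ignore'):
        m&=(W[...,0]>box[0])&(W[...,0]<box[1])&(W[...,1]>box[2])&(W[...,1]<box[3])&(W[...,2]>zr[0])&(W[...,2]<zr[1])
    return W[m]
def rect(P):
    c,s,a=cv2.minAreaRect((P[:,:2]*1000).astype(np.float32)); return np.round(c,1),np.round(s,1),round(a,1),np.round(np.percentile(P[:,2]*1000,[2,50,98]),1),len(P)
B=(0.2,1.1,-.6,.6)
C=dict(tray=((50,120,40),(75,255,255),(.02,.05)),blue=((100,120,40),(125,255,255),(.03,.06)),
 radio=((5,180,120),(15,255,255),(.02,.13)),radiotop=((5,180,120),(15,255,255),(.104,.118)),ball=((0,180,100),(4,255,255),(.055,.1)),
 grip=((0,0,150),(180,60,255),(.05,.085)),mic=((0,0,0),(180,120,60),(.056,.08)),hood=((0,0,60),(180,60,140),(.078,.095)))
E
python3 - <<'E'
from h import *
for t in('s0','d0'):
    im,W=cloud(t); print(t)
    # rough centre of blue
    for k,(lo,hi,zr) in C.items():
        P=seg(im,W,lo,hi,B,zr)
        if k=='blue': b=np.median(P[:,:2],0) if len(P) else b
        if k in('grip','mic','hood','ball'): P=P[np.hypot(*(P[:,:2]-b).T)<.25]
        if len(P)>5: print(k,*rect(P),np.round(np.median(P[:,:2],0)*1000))
    for n,p in dict(s0=[('mug',410,210),('torch',103,228),('stap',153,243)],d0=[('mug',208,128),('torch',415,225),('stap',376,220)])[t] if 0 else []: pass
for n,u,v in [('mug',410,205),('torch',99,210),('stap',153,243)]:
    im,W=cloud('s0'); print(n,W[v,u])
E
```

```text
s0
tray [ 448.  -281.7] [139.8 153.3] 86.3 [20.3 29.8 36.2] 734 [ 475. -286.]
blue [523.6 -15.5] [131.4 121. ] 6.8 [38.7 40.9 44.2] 853 [504. -26.]
radio [589.3   9.3] [ 58.  646.2] 21.3 [ 50.7 109.2 117.7] 80 [491. 276.]
radiotop [486.3 282.8] [57.5 36.5] 70.3 [106.3 109.3 117.1] 76 [491. 277.]
ball [513.3 -95.1] [130.7  19.3] 46.3 [66.2 85.1 91. ] 59 [ 477. -134.]
grip [595.7 -27.6] [314.7 145.9] 20.3 [66.  84.2 85. ] 512 [700.  -9.]
mic [641.8  -8.4] [ 88.6 209.5] 88.9 [56.7 66.  78.8] 519 [573.  -8.]
hood [687.9   3.9] [105.  138.9] 7.2 [79.3 84.6 87.3] 691 [698.  10.]
d0
tray [ 445.2 -282.5] [138.8 151.6] 86.3 [20.4 31.3 36.4] 1746 [ 427. -292.]
blue [541. -14.] [167.2 121.7] 6.4 [38.3 41.  43. ] 1660 [516. -32.]
radio [478.5 282. ] [53.3 35.7] 77.1 [106.9 109.9 115.9] 130 [474. 275.]
radiotop [478.5 282. ] [53.3 35.7] 77.1 [106.9 109.9 112. ] 127 [474. 276.]
ball [538.9 -81.2] [204.8  49.8] 30.4 [66.5 86.1 91.2] 120 [ 465. -140.]
grip [590.5 -43.9] [257.4 239.6] 1.1 [64.3 67.1 83.9] 54 [470. -22.]
mic [579.9 -27.3] [294.9 146.7] 15.9 [56.5 66.5 79. ] 864 [628. -22.]
hood [685.4   4.3] [105.6 138.8] 7.7 [80.9 84.9 86.7] 685 [680.  -4.]
mug [0.67558488 0.35339803 0.06805099]
torch [ 0.55648605 -0.38854987 -0.0018008 ]
stap [ 0.72959472 -0.21630526  0.0527942 ]
```

```bash
cat >> h.py <<'E'
O=np.array([.532,-.015]); YAW=np.radians(7.1); RS=np.array([[np.cos(YAW),-np.sin(YAW)],[np.sin(YAW),np.cos(YAW)]])
def st(P): return np.c_[(P[:,:2]-O)@RS,P[:,2]]
E
python3 - <<'E'
from h import *
for t in('s0','d0'):
    im,W=cloud(t); P=W.reshape(-1,3); c=im.reshape(-1,3)
    S=st(P)
    with np.errstate(invalid='ignore'): m=(S[:,0]>-.1)&(S[:,0]<.102)&(abs(S[:,1])<.065)&(S[:,2]>.055)&(S[:,2]<.075)
    g=m&(S[:,0]<-.045); q=m&(S[:,0]>-.045)
    for n,k in(('grip',g),('mic',q)): 
        print(t,n,'world',*rect(P[k]),'station x,y range',np.round(np.percentile(S[k]*1000,[1,99],axis=0),0).tolist())
    k=q&(S[:,2]>.063); print('mictop',*rect(P[k]))
E
```

```text
s0 grip world [470.6 -23.2] [18.8 20. ] 88.2 [56.4 65.4 69.4] 52 station x,y range [[-72.0, -10.0, 56.0], [-52.0, 9.0, 70.0]]
s0 mic world [554.5  -7.5] [40.3 93.5] 0.3 [55.4 66.4 69.7] 499 station x,y range [[2.0, -42.0, 55.0], [46.0, 50.0, 70.0]]
mictop [554.2  -7.8] [40.  92.6] 1.2 [63.4 66.9 69.7] 394
d0 grip world [468.  -21.6] [16.2 20.5] 8.7 [55.6 65.2 68.5] 89 station x,y range [[-72.0, -9.0, 55.0], [-56.0, 11.0, 69.0]]
d0 mic world [581.2 -11.5] [105.5 123.1] 6.9 [55.8 66.6 73.1] 736 station x,y range [[-3.0, -48.0, 56.0], [102.0, 56.0, 74.0]]
mictop [581.2 -11.5] [105.5 123.1] 6.9 [63.4 67.3 74. ] 551
```

>>> {"op": "step_arm", "data": {
  "increments": [
    [[1.4,-2.8,0],[0,0,-3.2]],
    [[1.4,-2.8,0],[0,0,-3.2]],
    [[1.4,-2.8,0],[0,0,-3.2]],
    [[1.4,-2.8,0],[0,0,-3.2]],
    [[1.4,-2.8,0],[0,0,-3.2]],
    [[1.4,-2.8,0],[0,0,-3.2]],
    [[1.4,-2.8,0],[0,0,-3.2]],
    [[1.4,-2.8,0],[0,0,-3.2]],
    [[1.4,-2.8,0],[0,0,-3.2]],
    [[1.4,-2.8,0],[0,0,-3.2]]
  ],
  "fingers": 0.75
}}

```text
clock: 1.1
tool_pos: [0.4187, 0.2782, 0.2385]
eef_rot: [0.489, 0.872, -0.0, -0.0]
contact_force: [-0.3, -0.0, 0.0]
opening: 0.748
finger_force: 0.0
```

>>> {"op": "step_arm", "data": {
  "increments": [
    [[1.4,-2.9,0],[0,0,-3.2]],
    [[1.4,-2.9,0],[0,0,-3.2]],
    [[1.4,-2.9,0],[0,0,-3.2]],
    [[1.4,-2.9,0],[0,0,-3.2]],
    [[1.4,-2.9,0],[0,0,-3.2]],
    [[1.4,-2.9,0],[0,0,-3.2]],
    [[1.4,-2.9,0],[0,0,-3.2]],
    [[1.4,-2.9,0],[0,0,-3.0]],
    [[1.2,-2.9,0],[0,0,-3.0]],
    [[1.2,-2.5,0],[0,0,-3.0]]
  ]
}}

```text
clock: 2.1
tool_pos: [0.5545, -0.0083, 0.2385]
eef_rot: [0.707, 0.707, -0.0, -0.0]
contact_force: [0.9, -0.4, 1.1]
opening: 0.75
finger_force: 0.0
```

```bash
cat >> h.py <<'E'
from scipy.spatial.transform import Rotation as Ro
def pose():
    s=r.get_state(); M=Ro.from_quat(s['eef_rot']).as_matrix()
    print('t',round(s['clock'],2),'tcp mm',np.round(s['tool_pos']*1000,1),'yclose deg',round(np.degrees(np.arctan2(M[1,1],M[0,1])),1),'z',np.round(M[:,2],3),'F',np.round(s['contact_force'],1),'open',round(s['opening'],3),'ff',round(float(s['finger_force']),1),'q7',round(s['q'][6],2))
E
python3 - <<'E'
from h import *
pose(); snap('wrist','w1'); im,W=cloud('w1'); S=st(W.reshape(-1,3)); P=W.reshape(-1,3)
with np.errstate(invalid='ignore'): m=(S[:,0]>-.1)&(S[:,0]<.095)&(abs(S[:,1])<.06)&(S[:,2]>.055)&(S[:,2]<.08)
for n,k in(('grip',m&(S[:,0]<-.045)),('mic',m&(S[:,0]>-.03))): 
    if k.sum(): print(n,*rect(P[k]))
for n in('hood','blue'):
    lo,hi,zr=C[n]; Q=seg(im,W,lo,hi,(.4,.8,-.1,.1),zr); 
    if len(Q): print(n,*rect(Q))
E
```

```text
t 2.1 tcp mm [554.5  -8.3 238.5] yclose deg -0.0 z [-0.001 -0.    -1.   ] F [ 0.9 -0.4  1.1] open 0.75 ff 0.0 q7 -0.03
grip [470.6 -21.4] [16.  19.2] 7.5 [55.9 65.8 67.4] 267
mic [553.8  -6.7] [40.3 94. ] 0.7 [61.7 66.3 68.6] 2963
hood [677.6   6.1] [ 86.5 136.1] 6.8 [80.1 84.8 86.5] 1987
blue [543.  -12.9] [167.2 120.9] 7.1 [38.7 40.2 41.8] 9912
```

View pics/w1.png

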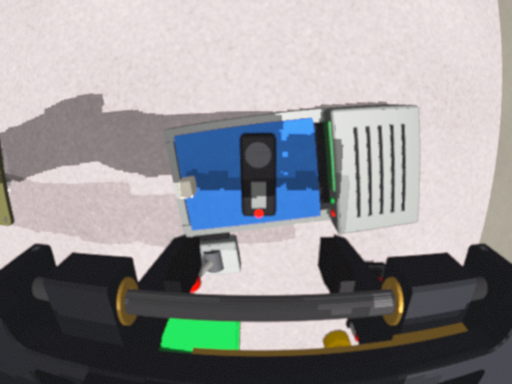

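The wrist view shows the mic at (258,173), centred under the tool, with the grip block at (186,187) and the hood from column 330. I'll go straight down to grasp it.

>>> {"op": "step_arm", "data": {
  "increments": [
    [[0,0.1,-2],[0,0,0.7]],
    [[0,0,-2.5],[0,0,0]],
    [[0,0,-2.5],[0,0,0]],
    [[0,0,-2.5],[0,0,0]],
    [[0,0,-2.5],[0,0,0]],
    [[0,0,-2.5],[0,0,0]],
    [[0,0,-2],[0,0,0]],
    [[0,0,-1.4],[0,0,0]],
    [[0,0,-1],[0,0,0]],
    [[0,0,-0.5],[0,0,0]]
  ]
}}

```text
clock: 3.15
tool_pos: [0.5542, -0.0053, 0.044]
eef_rot: [0.702, 0.712, -0.0, -0.0]
contact_force: [0.9, -0.4, 0.7]
opening: 0.752
finger_force: 0.0
```

>>> {"op": "step_arm", "data": {
  "increments": [
    [[0,0,0],[0,0,0]],
    [[0,0,0],[0,0,0]],
    [[0,0,0],[0,0,0]],
    [[0,0,0],[0,0,0]],
    [[0,0,0],[0,0,0]],
    [[0,0,0],[0,0,0]],
    [[0,0,0],[0,0,0]],
    [[0,0,0.5],[0,0,0]],
    [[0,0,1],[0,0,0]],
    [[0,0,1],[0,0,0]]
  ],
  "fingers": 0.2,
  "grip_force": 15
}}

```text
clock: 4.15
tool_pos: [0.5544, -0.0054, 0.0704]
eef_rot: [0.702, 0.712, -0.0, -0.0]
contact_force: [0.4, 0.1, -1.0]
opening: 0.453
finger_force: 15.0
```

>>> {"op": "step_arm", "data": {
  "increments": [
    [[-0.3,-0.6,3],[0,0,0]],
    [[-0.8,-2,3],[0,0,-0.4]],
    [[-1.2,-3,1.5],[0,0,-0.5]],
    [[-1.4,-3.6,0],[0,0,-0.5]],
    [[-1.4,-3.6,0],[0,0,-0.5]],
    [[-1.4,-3.6,0],[0,0,-0.5]],
    [[-1.4,-3.6,0],[0,0,-0.5]],
    [[-1.3,-3.4,0],[0,0,-0.5]],
    [[-1,-2.6,-0.5],[0,0,-0.5]],
    [[-0.6,-1.6,-2],[0,0,-0.5]]
  ]
}}

```text
clock: 5.15
tool_pos: [0.4463, -0.2854, 0.1217]
eef_rot: [0.73, 0.683, 0.0, 0.003]
contact_force: [1.0, -0.2, -1.9]
opening: 0.456
finger_force: 15.0
```

>>> {"op": "step_arm", "data": {
  "increments": [
    [[0,0,-2.2],[0,0,0]],
    [[0,0,-2.2],[0,0,0]],
    [[0,0,-2],[0,0,0]],
    [[0,0,-1.6],[0,0,0]],
    [[0,0,-1],[0,0,0]],
    [[0,0,-0.8],[0,0,0]],
    [[0,0,-0.5],[0,0,0]],
    [[0,0,-0.3],[0,0,0]],
    [[0,0,-0.2],[0,0,0]],
    [[0,0,0],[0,0,0]]
  ]
}}

```text
clock: 6.15
tool_pos: [0.4466, -0.2815, 0.0119]
eef_rot: [0.729, 0.685, 0.0, 0.0]
contact_force: [0.0, -0.8, -1.4]
opening: 0.456
finger_force: 15.0
```

>>> {"op": "step_arm", "data": {
  "increments": [
    [[0,0,-0.2],[0,0,0]],
    [[0,0,-0.1],[0,0,0]],
    [[0,0,0],[0,0,0]],
    [[0,0,0],[0,0,0]],
    [[0,0,0],[0,0,0]],
    [[0,0,0],[0,0,0]],
    [[0,0,0],[0,0,0]],
    [[0,0,0],[0,0,0]],
    [[0,0,0],[0,0,0]],
    [[0,0,0],[0,0,0]]
  ]
}}

```text
clock: 7.15
tool_pos: [0.4467, -0.2816, 0.0094]
eef_rot: [0.729, 0.685, 0.0, 0.0]
contact_force: [-1.1, 0.7, 5.7]
opening: 0.453
finger_force: 15.0
```

>>> {"op": "step_arm", "data": {
  "increments": [
    [[0,0,0],[0,0,0]],
    [[0,0,0],[0,0,0]],
    [[0,0,0],[0,0,0]],
    [[0,0,0.5],[0,0,0]],
    [[0,0,1.5],[0,0,0]],
    [[0,0,2],[0,0,0]],
    [[0,0,3],[0,0,0]],
    [[0,0,3],[0,0,0]],
    [[0,0,3],[0,0,0]],
    [[0,0,3],[0,0,0]]
  ],
  "fingers": 0.7
}}

```text
clock: 8.15
tool_pos: [0.4462, -0.2814, 0.1711]
eef_rot: [0.729, 0.685, 0.0, 0.0]
contact_force: [0.6, -0.6, -0.4]
opening: 0.7
finger_force: 0.0
```

Run:
```python
from h import *
pose(); snap('wrist','w2'); im,W=cloud('w2'); P=W.reshape(-1,3)
lo,hi,zr=C['tray']; Q=seg(im,W,lo,hi,B,(.025,.05)); 
if len(Q): print('tray',*rect(Q))
h=im.max(2).ravel()<70
with np.errstate(invalid='ignore'): k=h&(abs(P[:,0]-.446)<.07)&(abs(P[:,1]+.282)<.06)&(P[:,2]>.022)&(P[:,2]<.05)
print('mic',*rect(P[k]))
```

```text
t 8.15 tcp mm [ 446.2 -281.4  171.1] yclose deg -3.6 z [ 0.001 -0.    -1.   ] F [ 0.6 -0.6 -0.4] open 0.7 ff 0.0 q7 0.37
tray [ 447.  -281.8] [138.9 148. ] 86.4 [25.4 33.4 35.4] 2984
mic [ 446.7 -281.6] [ 92.7 143.6] 83.8 [26.1 29.9 31.7] 2201
```

>>> {"op": "step_arm", "data": {
  "increments": [
    [[-0.1,1.5,0],[0,0,1]],
    [[-0.1,2.6,0],[0,0,1.1]],
    [[-0.2,2.8,0],[0,0,1.1]],
    [[-0.1,2.8,0],[0,0,1.1]],
    [[-0.1,2.8,0],[0,0,1.1]],
    [[-0.2,2.8,0],[0,0,1.1]],
    [[-0.1,2.8,0],[0,0,1.1]],
    [[-0.1,2.8,-0.5],[0,0,1.1]],
    [[-0.2,2.6,-1.5],[0,0,1]],
    [[-0.1,2,-2],[0,0,1]]
  ],
  "fingers": 0
}}

```text
clock: 9.2
tool_pos: [0.4324, -0.0237, 0.1285]
eef_rot: [0.66, 0.751, 0.0, -0.0]
contact_force: [1.5, -0.8, 0.0]
opening: 0.01
finger_force: 0.0
```

>>> {"op": "step_arm", "data": {
  "increments": [
    [[0,0,-2.4],[0,0,0]],
    [[0,0,-2.4],[0,0,0]],
    [[0,0,-2],[0,0,0]],
    [[0,0,-1],[0,0,0]],
    [[0,0,-0.1],[0,0,0]],
    [[0.5,0.06,0],[0,0,0]],
    [[0.8,0.1,0],[0,0,0]],
    [[1,0.12,0],[0,0,0]],
    [[1,0.12,0],[0,0,0]],
    [[1,0.12,0],[0,0,0]]
  ]
}}

```text
clock: 10.2
tool_pos: [0.4791, -0.0212, 0.0517]
eef_rot: [0.662, 0.75, -0.001, -0.001]
contact_force: [-2.7, 0.8, 2.1]
opening: 0.006
finger_force: 1.0
```

>>> {"op": "step_arm", "data": {
  "increments": [
    [[1,0.12,0],[0,0,0]],
    [[1,0.12,0],[0,0,0]],
    [[1,0.12,0],[0,0,0]],
    [[1,0.12,0],[0,0,0]],
    [[1,0.12,0],[0,0,0]],
    [[1,0.12,0],[0,0,0]],
    [[0.6,0.07,0],[0,0,0]],
    [[0.5,0.06,0],[0,0,0]],
    [[0.3,0.04,0],[0,0,0]],
    [[0,0,0],[0,0,0]]
  ]
}}

```text
clock: 11.2
tool_pos: [0.5523, -0.0124, 0.0511]
eef_rot: [0.662, 0.75, -0.001, -0.001]
contact_force: [-0.3, -0.1, 0.5]
opening: 0.006
finger_force: 0.3
```

>>> {"op": "step_arm", "data": {
  "increments": [
    [[0.2,0.03,0],[0,0,0]],
    [[0.2,0.03,0],[0,0,0]],
    [[0.1,0.01,0],[0,0,0]],
    [[0,0,0],[0,0,0]],
    [[0,0,0],[0,0,0]],
    [[0,0,0],[0,0,0]],
    [[0,0,0],[0,0,0]],
    [[0,0,0],[0,0,0]],
    [[0,0,0],[0,0,0]],
    [[0,0,0],[0,0,0]]
  ]
}}

```text
clock: 12.2
tool_pos: [0.5524, -0.0124, 0.0511]
eef_rot: [0.662, 0.75, -0.004, -0.004]
contact_force: [-8.8, -0.5, 7.2]
opening: 0.008
finger_force: 4.8
```

Run:
```python
from h import *
O[:]=(.5348,-.014); pose()
for n in('side','wrist'):
    snap(n,n+'3'); im,W=cloud(n+'3'); S=st(W.reshape(-1,3)); P=W.reshape(-1,3)
    with np.errstate(invalid='ignore'): m=(S[:,0]>-.1)&(S[:,0]<.1)&(abs(S[:,1])<.02)&(S[:,2]>.05)&(S[:,2]<.072)&(im.reshape(-1,3).min(1)>150)
    if m.sum()>4: print(n,'grip',np.round(S[m].min(0)*1000),np.round(S[m].max(0)*1000),m.sum())
    lo,hi,zr=C['blue']; Q=seg(im,W,lo,hi,(.4,.8,-.1,.1),zr)
    if len(Q): q=st(Q)*1000; print('blue',np.percentile(q,[1,99],axis=0).round(1).tolist())
    h=cv2.cvtColor(im,cv2.COLOR_RGB2HSV).reshape(-1,3)
    with np.errstate(invalid='ignore'): m=(abs(S[:,0])<.02)&(abs(S[:,1])<.03)&(S[:,2]>.022)&(S[:,2]<.035)
    if m.sum(): print('pegs',[np.round(np.median(S[m&(s*S[:,1]>0)],0)*1000,1) for s in(1,-1)],m.sum())
```

```text
t 12.2 tcp mm [552.4 -12.4  51.1] yclose deg 7.1 z [-0.012 -0.001 -1.   ] F [-8.8 -0.5  7.2] open 0.008 ff 4.8 q7 0.03
blue [[29.4, -60.3, 36.3], [107.1, 29.2, 43.3]]
pegs [array([-6.6, 15. , 25.4]), array([ -6.5, -17.1,  24.8])] 27
wrist grip [34.  2. 64.] [49. 10. 68.] 350
blue [[31.8, -27.5, 38.9], [104.4, 60.3, 41.8]]
pegs [array([-2.7, 18.3, 25.1]), array([ -4.7, -13.2,  25. ])] 228
```

Force rises to 9 N, so the cover is against its stop. Next I'll back off, rise, and locate the pegs from above.

>>> {"op": "step_arm", "data": {
  "increments": [
    [[-0.8,-0.1,0],[0,0,0]],
    [[-1.2,0,0.5],[0,0,0]],
    [[-1,0,2],[0,0,0]],
    [[0,0,3],[0,0,0]],
    [[0,0,3],[0,0,0]],
    [[0,0,3],[0,0,0]],
    [[0,0,2.5],[0,0,0]],
    [[0,0,1],[0,0,0]],
    [[0,0,0],[0,0,0]],
    [[0,0,0],[0,0,0]]
  ]
}}

```text
clock: 13.3
tool_pos: [0.5267, -0.0128, 0.2004]
eef_rot: [0.662, 0.75, -0.001, -0.001]
contact_force: [-0.1, 0.6, -0.3]
opening: 0.004
finger_force: 0.0
```

Run:
```python
from h import *
O[:]=(.532,-.0145); pose()
for n in('wrist','scene','side'):
    snap(n,n+'4'); im,W=cloud(n+'4'); S=st(W.reshape(-1,3)); P=W.reshape(-1,3)
    with np.errstate(invalid='ignore'): m=(abs(S[:,0])<.02)&(abs(S[:,1])<.03)&(S[:,2]>.020)&(S[:,2]<.035)
    if m.sum(): print(n,'pegs st',[np.round(np.median(S[m&(s*S[:,1]>0)],0)*1000,1) for s in(1,-1)],'world',[np.round(P[m&(s*S[:,1]>0)].mean(0)*1000,1) for s in(1,-1)],m.sum())
    for nm in ('blue','hood'):
        lo,hi,zr=C[nm]; Q=seg(im,W,lo,hi,(.4,.8,-.1,.1),zr)
        if len(Q): q=st(Q)*1000; print(nm,np.percentile(q,[1,99],axis=0).round(1).tolist())
c=r.calibration('wrist'); print('cam',-c['R'].T@c['t'])
im=np.load('wrist4.npz')['im']; cv2.imwrite('pics/w4z.png',cv2.resize(im[60:300,100:400,::-1],None,fx=2,fy=2))
```

```text
t 13.3 tcp mm [526.7 -12.8 200.4] yclose deg 7.1 z [-0.004  0.    -1.   ] F [-0.1  0.6 -0.3] open 0.004 ff 0.0 q7 0.04
wrist pegs st [array([-0.8, 17.5, 25. ]), array([ -0.7, -13.4,  24.7])] world [array([529.1,   2.1,  25.2]), array([532.9, -28.5,  24.7])] 107
blue [[34.6, -58.5, 38.5], [106.1, 59.5, 42.2]]
hood [[103.7, -56.9, 78.6], [186.7, 70.1, 86.8]]
scene pegs st [array([ 2. , 17.5, 25.8]), array([  0.7, -16.6,  24.5])] world [array([530.2,   3.5,  25.2]), array([534.6, -31. ,  24.9])] 18
blue [[32.8, -59.6, 38.0], [55.7, 59.2, 43.2]]
hood [[104.1, -70.1, 78.4], [209.0, 66.8, 87.3]]
side pegs st [array([-4.9, 15.4, 24.8]), array([ -4. , -16.7,  25. ])] world [array([5.258e+02, 1.000e-01, 2.520e+01]), array([530. , -31.3,  24.7])] 31
blue [[31.9, -59.7, 36.8], [110.0, 58.9, 43.0]]
hood [[102.1, -69.3, 78.8], [191.5, 64.3, 87.2]]
cam [0.5180731  0.06361196 0.34519994]
```

View pics/w4z.png

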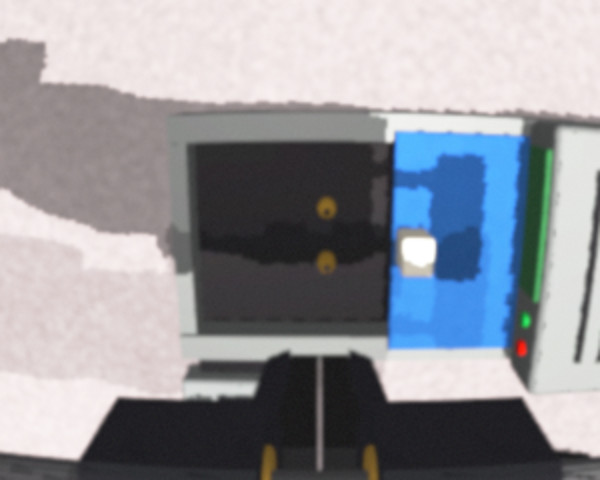

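>>> {"op": "step_arm", "data": {
  "increments": [
    [[-0.3,1.5,1],[0,0,-2]],
    [[-0.5,2,1],[0,0,-2.4]],
    [[-0.5,2.3,1],[0,0,-2.5]],
    [[-0.5,2.5,1],[0,0,-2.5]],
    [[-0.5,2.5,1],[0,0,-2.5]],
    [[-0.5,2.5,1],[0,0,-2.5]],
    [[-0.5,2.5,0],[0,0,-2.5]],
    [[-0.5,2.5,0],[0,0,-2.5]],
    [[-0.5,2,0],[0,0,-2.3]],
    [[-0.3,1,0],[0,0,-2.3]]
  ],
  "fingers": 0.75
}}

```text
clock: 14.45
tool_pos: [0.48, 0.2026, 0.2601]
eef_rot: [0.803, 0.596, -0.001, -0.002]
contact_force: [-0.2, 0.7, -0.4]
opening: 0.749
finger_force: 0.0
```

Run:
```python
from h import *
pose(); snap('wrist','w5'); im,W=cloud('w5'); P=W.reshape(-1,3)
for nm in('radio','radiotop'):
    lo,hi,zr=C[nm]; Q=seg(im,W,lo,hi,(.4,.6,.2,.36),zr); 
    if len(Q): print(nm,*rect(Q))
with np.errstate(invalid='ignore'): k=(abs(P[:,0]-.48)<.06)&(abs(P[:,1]-.282)<.06)&(P[:,2]>.100)&(P[:,2]<.14)
print('all',*rect(P[k]));
with np.errstate(invalid='ignore'):
  a=k&(P[:,2]>.126); b=k&(P[:,2]>.1155)&(P[:,2]<.124)
  print('aerial',*(rect(P[a]) if a.sum()>3 else ()),'knob',*(rect(P[b]) if b.sum()>3 else ()))
```

```text
t 14.45 tcp mm [480.  202.6 260.1] yclose deg -16.8 z [-0.004  0.002 -1.   ] F [-0.2  0.7 -0.4] open 0.749 ff 0.0 q7 -0.67
radio [482.2 284.9] [58.4 36.8] 77.5 [106.4 109.1 121. ] 666
radiotop [482.2 284.9] [58.4 36.8] 77.5 [106.6 109.  110.9] 631
all [481.5 285.1] [60.3 38.2] 78.2 [106.9 109.2 131.4] 2238
aerial [485.8 304. ] [11.3 11.1] 71.9 [128.5 131.1 132.8] 128 knob [483.5 285.6] [43.1 12.6] 73.1 [116.7 119.1 122.5] 165
```

View pics/w5.png

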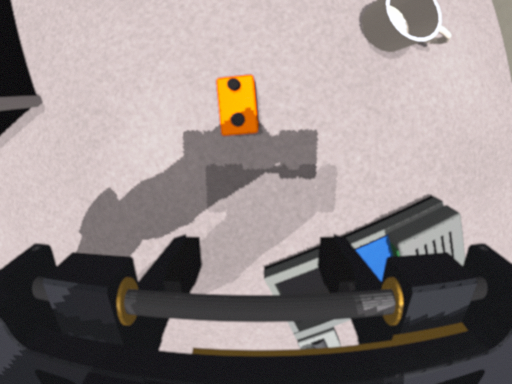

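The wrist view shows the radio top at (238,104), with the aerial at (234,84) and the knob at (237,119). The mug is clear at (412,20).

>>> {"op": "step_arm", "data": {
  "increments": [
    [[0,1,0],[0,0,1]],
    [[0.1,1.8,0],[0,0,1]],
    [[0.1,2,0],[0,0,1]],
    [[0,1.8,0],[0,0,1]],
    [[0,1,-0.5],[0,0,0.8]],
    [[0,0.6,-2],[0,0,0]],
    [[0,0,-2.5],[0,0,0]],
    [[0,0,-2.5],[0,0,0]],
    [[0,0,-2.5],[0,0,0]],
    [[0,0,-1.5],[0,0,0]]
  ]
}}

```text
clock: 15.5
tool_pos: [0.4821, 0.2821, 0.144]
eef_rot: [0.777, 0.629, -0.002, -0.001]
contact_force: [-0.1, 0.5, -0.0]
opening: 0.748
finger_force: 0.0
```

>>> {"op": "step_arm", "data": {
  "increments": [
    [[0,0,-2],[0,0,0]],
    [[0,0,-2],[0,0,0]],
    [[0,0,-1.5],[0,0,0]],
    [[0,0,-0.8],[0,0,0]],
    [[0,0,-0.4],[0,0,0]],
    [[0,0,0],[0,0,0]],
    [[0,0,0],[0,0,0]],
    [[0,0,0],[0,0,0]],
    [[0,0,0],[0,0,0]],
    [[0,0,0],[0,0,0]]
  ]
}}

```text
clock: 16.5
tool_pos: [0.4832, 0.2824, 0.0796]
eef_rot: [0.777, 0.629, -0.0, -0.001]
contact_force: [-0.5, 0.0, 0.2]
opening: 0.747
finger_force: 0.0
```

>>> {"op": "step_arm", "data": {
  "increments": [
    [[0,0,0],[0,0,0]],
    [[0,0,0],[0,0,0]],
    [[0,0,0],[0,0,0]],
    [[0,0,0],[0,0,0]],
    [[0,0,0],[0,0,0]],
    [[0,0,0],[0,0,0]],
    [[0,0,0],[0,0,0]],
    [[0,0,0],[0,0,0]],
    [[0,0,0.3],[0,0,0]],
    [[0,0,0.7],[0,0,0]]
  ],
  "fingers": 0.2,
  "grip_force": 30
}}

```text
clock: 17.5
tool_pos: [0.4827, 0.2819, 0.089]
eef_rot: [0.777, 0.629, -0.001, -0.001]
contact_force: [0.3, -0.0, -2.1]
opening: 0.427
finger_force: 29.8
```

>>> {"op": "step_arm", "data": {
  "increments": [
    [[0.1,-0.5,2],[0,0,0]],
    [[0.2,-1.5,2],[0,0,1]],
    [[0.4,-2.4,1],[0,0,1.6]],
    [[0.5,-3,0.5],[0,0,1.8]],
    [[0.5,-3,0.5],[0,0,1.8]],
    [[0.5,-3,0],[0,0,1.8]],
    [[0.5,-3,0],[0,0,1.8]],
    [[0.5,-3,0],[0,0,1.8]],
    [[0.5,-3,0],[0,0,1.8]],
    [[0.5,-2.5,0],[0,0,1.8]]
  ]
}}

```text
clock: 18.5
tool_pos: [0.5252, 0.0309, 0.1498]
eef_rot: [0.688, 0.726, -0.001, -0.001]
contact_force: [0.9, 1.5, -3.1]
opening: 0.431
finger_force: 29.8
```

>>> {"op": "step_arm", "data": {
  "increments": [
    [[0.4,-2.2,0],[0,0,1.8]],
    [[0.3,-1.5,0],[0,0,1.4]],
    [[0.1,-0.8,0],[0,0,0.6]],
    [[0,-0.4,0],[0,0,0]],
    [[0,0,-0.4],[0,0,0]],
    [[0,0,-0.7],[0,0,0]],
    [[0,0,-0.6],[0,0,0]],
    [[0,0,0],[0,0,0]],
    [[0,0,0],[0,0,0]],
    [[0,0,0],[0,0,0]]
  ]
}}

```text
clock: 19.5
tool_pos: [0.5331, -0.0155, 0.1322]
eef_rot: [0.663, 0.749, -0.001, -0.001]
contact_force: [-0.4, 1.0, -2.2]
opening: 0.432
finger_force: 29.8
```

Run:
```python
from h import *
pose()
for n in('side','scene','wrist'):
    snap(n,n+'6'); im,W=cloud(n+'6'); P=W.reshape(-1,3); h=cv2.cvtColor(im,cv2.COLOR_RGB2HSV).reshape(-1,3)
    with np.errstate(invalid='ignore'): k=(h[:,0]>4)&(h[:,0]<16)&(h[:,1]>170)&(abs(P[:,0]-.53)<.06)&(abs(P[:,1]+.015)<.06)&(P[:,2]>.045)
    if k.sum()>9:
        S=st(P[k]); print(n,np.percentile(S*1000,[1,50,99],axis=0).round(1).tolist(),k.sum())
        t=S[:,2]>np.percentile(S[:,2],95)-.01; print(' top',*rect(P[k][t]))
a=np.load('side6.npz')['im'][120:280,190:350]; b=np.load('scene6.npz')['im'][100:260,170:330]
cv2.imwrite('pics/c6.png',cv2.resize(np.hstack([a,b])[:,:,::-1],(800,400),interpolation=cv2.INTER_CUBIC))
```

```text
t 19.5 tcp mm [533.1 -15.5 132.2] yclose deg 7.0 z [-0.003  0.    -1.   ] F [-0.4  1.  -2.2] open 0.432 ff 29.8 q7 -0.06
side [[-21.0, -28.4, 79.6], [-15.2, -24.2, 122.2], [16.4, 27.3, 164.8]] 708
 top [539.3 -27.4] [49.6 29.5] 9.1 [154.  162.6 166. ] 155
scene [[-1.2, -38.9, 79.9], [18.5, -1.5, 110.5], [21.7, 29.6, 404.0]] 488
 top [547.2 -29.9] [87.  33.7] 69.5 [136.7 143.8 449. ] 75
wrist [[-16.6, -7.5, 82.4], [1.2, 25.4, 162.2], [20.6, 32.1, 182.6]] 8446
 top [533.7 -12.1] [40.2 59.2] 6.8 [155.6 162.8 172.1] 5979
```

View pics/c6.png

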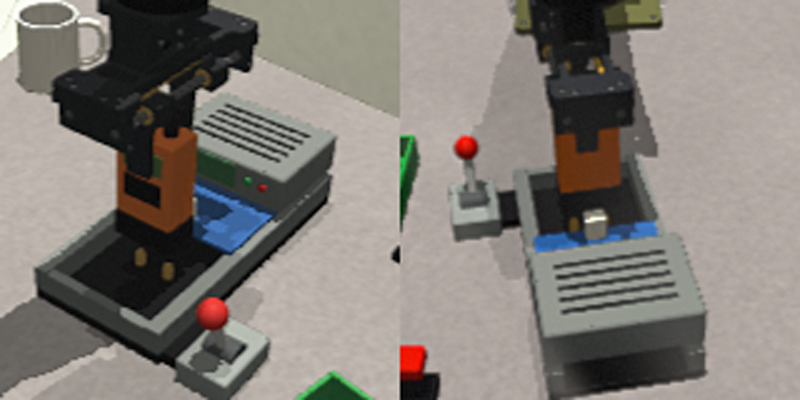

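The crops show the radio held upright over the two pegs, which sit at (140,258) and (168,270) in the left crop. A 2 mm shift towards the robot is due, then I'll lower it gently.

>>> {"op": "step_arm", "data": {
  "increments": [
    [[-0.2,-0.1,-0.3],[0,0,0]],
    [[0,0,-0.5],[0,0,0]],
    [[0,0,-0.5],[0,0,0]],
    [[0,0,-0.4],[0,0,0]],
    [[0,0,-0.4],[0,0,0]],
    [[0,0,-0.3],[0,0,0]],
    [[0,0,-0.3],[0,0,0]],
    [[0,0,-0.3],[0,0,0]],
    [[0,0,0],[0,0,0]],
    [[0,0,0],[0,0,0]]
  ]
}}

```text
clock: 20.65
tool_pos: [0.5311, -0.0167, 0.1022]
eef_rot: [0.663, 0.749, -0.001, -0.001]
contact_force: [-0.1, -0.4, -2.4]
opening: 0.431
finger_force: 29.8
```

>>> {"op": "step_arm", "data": {
  "increments": [
    [[0,0,-0.2],[0,0,0]],
    [[0,0,-0.2],[0,0,0]],
    [[0,0,-0.2],[0,0,0]],
    [[0,0,-0.2],[0,0,0]],
    [[0,0,-0.2],[0,0,0]],
    [[0,0,-0.1],[0,0,0]],
    [[0,0,0],[0,0,0]],
    [[0,0,0],[0,0,0]],
    [[0,0,0],[0,0,0]],
    [[0,0,0],[0,0,0]]
  ]
}}

```text
clock: 21.65
tool_pos: [0.5311, -0.0168, 0.0912]
eef_rot: [0.663, 0.749, -0.001, -0.001]
contact_force: [0.3, -0.1, -1.5]
opening: 0.429
finger_force: 29.8
```

>>> {"op": "step_arm", "data": {
  "increments": [
    [[0,0,-0.1],[0,0,0]],
    [[0,0,0],[0,0,0]],
    [[0,0,0],[0,0,0]],
    [[0,0,0],[0,0,0]],
    [[0,0,0],[0,0,0]],
    [[0,0,0],[0,0,0]],
    [[0,0,0],[0,0,0]],
    [[0,0,0],[0,0,0]],
    [[0,0,0],[0,0,0]],
    [[0,0,0],[0,0,0]]
  ],
  "fingers": 0.7
}}

```text
clock: 22.65
tool_pos: [0.5311, -0.0167, 0.0902]
eef_rot: [0.663, 0.749, -0.001, -0.001]
contact_force: [-0.2, -0.3, -0.3]
opening: 0.699
finger_force: 0.0
```

>>> {"op": "step_arm", "data": {
  "increments": [
    [[0,0,0.5],[0,0,0]],
    [[0,0,1.5],[0,0,0]],
    [[0,0,2.5],[0,0,0]],
    [[0,0,3],[0,0,0]],
    [[0,0,3],[0,0,0]],
    [[0,0,2],[0,0,0]],
    [[0,0,1],[0,0,0]],
    [[0,0,0],[0,0,0]],
    [[0,0,0],[0,0,0]],
    [[0,0,0],[0,0,0]]
  ]
}}

```text
clock: 23.65
tool_pos: [0.5302, -0.0168, 0.224]
eef_rot: [0.663, 0.749, -0.002, -0.002]
contact_force: [0.1, -0.8, -0.1]
opening: 0.697
finger_force: 0.0
```

Run:
```python
from h import *
pose(); O[:]=(.531,-.0143)
for n in('wrist','side','scene'):
    snap(n,n+'7'); im,W=cloud(n+'7'); P=W.reshape(-1,3); S=st(P)
    with np.errstate(invalid='ignore'): k=(abs(S[:,0])<.035)&(abs(S[:,1])<.045)&(S[:,2]>.113)&(S[:,2]<.127)&(im.reshape(-1,3)[:,0]>90)
    if k.sum(): print(n,'top',*rect(P[k]))
    if n!='wrist':
        lo,hi,zr=C['ball']; Q=seg(im,W,lo,hi,(.4,.56,-.18,-.1),zr)
        print('ball',*rect(Q),np.round((Q.min(0)+Q.max(0))*500,1))
```

```text
t 23.65 tcp mm [530.2 -16.8 224. ] yclose deg 6.9 z [-0.005  0.    -1.   ] F [ 0.1 -0.8 -0.1] open 0.697 ff 0.0 q7 -0.03
wrist top [529.1 -13.8] [38.1 58.1] 7.2 [117.9 121.  122.8] 2361
side top [527.1 -14.6] [40.2 61. ] 6.2 [113.6 121.5 123.3] 296
ball [ 465.7 -140.3] [17.8 21.7] 36.1 [79.4 86.7 92. ] 105 [ 466.2 -140.8   85.2]
scene top [530.1 -15.3] [37.4 59.5] 7.9 [114.  121.5 123.6] 228
ball [ 474.3 -137.2] [14.9 20.2] 1.2 [79.3 85.3 91.1] 50 [ 474.3 -137.3   85.4]
```

The radio is seated: its top reads 121.5 mm in all three views. Now the lever.

>>> {"op": "step_arm", "data": {
  "increments": [
    [[-0.6,-0.7,0],[0,0,0]],
    [[-1.2,-1.4,0],[0,0,0]],
    [[-1.6,-1.8,0],[0,0,0]],
    [[-1.6,-1.9,0],[0,0,0]],
    [[-1.6,-1.9,0],[0,0,0]],
    [[-1.6,-1.8,0],[0,0,0]],
    [[-1.4,-1.6,0],[0,0,0]],
    [[-1,-1.1,-0.5],[0,0,0]],
    [[-0.4,-0.5,-1.5],[0,0,0]],
    [[0,0,-2],[0,0,0]]
  ],
  "fingers": 0
}}

```text
clock: 24.8
tool_pos: [0.4205, -0.1451, 0.1851]
eef_rot: [0.664, 0.748, -0.001, -0.0]
contact_force: [0.2, -0.3, -0.7]
opening: 0.004
finger_force: 0.0
```

>>> {"op": "step_arm", "data": {
  "increments": [
    [[0,0,-2.4],[0,0,0]],
    [[0,0,-2.5],[0,0,0]],
    [[0,0,-2.5],[0,0,0]],
    [[0,0,-2],[0,0,0]],
    [[0,0,-1.5],[0,0,0]],
    [[0,0,-0.7],[0,0,0]],
    [[0,0,0],[0,0,0]],
    [[0.5,0.06,0],[0,0,0]],
    [[0.6,0.07,0],[0,0,0]],
    [[0.6,0.07,0],[0,0,0]]
  ]
}}

```text
clock: 25.8
tool_pos: [0.4394, -0.1418, 0.0699]
eef_rot: [0.663, 0.749, -0.0, -0.0]
contact_force: [-0.6, -0.2, -0.2]
opening: 0.003
finger_force: 0.0
```

>>> {"op": "step_arm", "data": {
  "increments": [
    [[0.6,0.07,0],[0,0,0]],
    [[0.6,0.07,0],[0,0,0]],
    [[0.7,0.09,0],[0,0,0]],
    [[0.7,0.09,0],[0,0,0]],
    [[0.7,0.09,0],[0,0,0]],
    [[0.6,0.07,0],[0,0,0]],
    [[0.6,0.07,0],[0,0,0]],
    [[0.4,0.05,0],[0,0,0]],
    [[0,0,0],[0,0,0]],
    [[0,0,0],[0,0,0]]
  ]
}}

```text
clock: 26.8
tool_pos: [0.4875, -0.1357, 0.0692]
eef_rot: [0.663, 0.749, -0.001, -0.001]
contact_force: [0.2, -0.2, -1.1]
opening: 0.005
finger_force: 0.0
```

>>> {"op": "step_arm", "data": {
  "increments": [
    [[0.2,0.02,0],[0,0,0]],
    [[0.2,0.02,0],[0,0,0]],
    [[0.2,0.03,0],[0,0,0]],
    [[0,0,0],[0,0,0]],
    [[0,0,0],[0,0,0]],
    [[0,0,0],[0,0,0]],
    [[0,0,0],[0,0,0]],
    [[0,0,0],[0,0,0]],
    [[0,0,0],[0,0,0]],
    [[0,0,0],[0,0,0]]
  ]
}}

```text
clock: 27.8
tool_pos: [0.492, -0.1352, 0.0691]
eef_rot: [0.663, 0.749, -0.002, -0.002]
contact_force: [-5.1, -0.5, 0.1]
opening: 0.007
finger_force: 2.6
```

Run:
```python
from h import *
pose()
for n in('side','scene'):
    snap(n,n+'8'); im,W=cloud(n+'8'); lo,hi,zr=C['ball']; Q=seg(im,W,lo,hi,(.4,.6,-.18,-.1),zr)
    if len(Q)>4: print('ball',*rect(Q),Q.min(0),Q.max(0))
```

```text
t 27.8 tcp mm [ 492.  -135.2   69.1] yclose deg 6.9 z [-0.005  0.    -1.   ] F [-5.1 -0.5  0.1] open 0.007 ff 2.6 q7 0.14
ball [ 519.7 -140.4] [12.8  3.5] 27.5 [76.9 82.4 84.5] 12 [ 0.51345676 -0.14309496  0.07618997] [ 0.52531121 -0.13719039  0.08454634]
ball [ 525.5 -131.9] [14.4 19.1] 8.3 [75.5 82.3 87.1] 47 [ 0.51711109 -0.14193973  0.07462102] [ 0.53234522 -0.12233369  0.08765218]
```

>>> {"op": "step_arm", "data": {
  "increments": [
    [[-0.8,-0.1,0],[0,0,0]],
    [[-1.5,-0.2,0],[0,0,0]],
    [[-1.5,-0.2,0.5],[0,0,0]],
    [[-0.5,0,2],[0,0,0]],
    [[0,0,3],[0,0,0]],
    [[0,0,3],[0,0,0]],
    [[0,0,3],[0,0,0]],
    [[0,0,2],[0,0,0]],
    [[0,0,0],[0,0,0]],
    [[0,0,0],[0,0,0]]
  ]
}}

```text
clock: 28.9
tool_pos: [0.4512, -0.14, 0.2045]
eef_rot: [0.663, 0.749, 0.0, 0.0]
contact_force: [0.1, -0.4, 0.2]
opening: 0.006
finger_force: 0.0
```

Run:
```python
from h import *
pose(); O[:]=(.531,-.0143)
for n in('side','scene'):
    snap(n,n+'9'); im,W=cloud(n+'9'); P=W.reshape(-1,3); S=st(P)
    lo,hi,zr=C['ball']; Q=st(seg(im,W,lo,hi,(.4,.6,-.18,-.1),zr)); print('ball st',np.round((Q.min(0)+Q.max(0))*500,1))
    with np.errstate(invalid='ignore'): k=(abs(S[:,0])<.035)&(abs(S[:,1])<.045)&(S[:,2]>.113)&(S[:,2]<.127)&(im.reshape(-1,3)[:,0]>90)
    if k.sum(): print(n,'top',*rect(P[k]))
a=np.load('side9.npz')['im'][110:382,150:420]; b=np.load('scene9.npz')['im'][80:352,80:350]
cv2.imwrite('pics/c9.png',cv2.resize(np.hstack([a,b])[:,:,::-1],(800,400),interpolation=cv2.INTER_CUBIC))
```

```text
t 28.9 tcp mm [ 451.2 -140.   204.5] yclose deg 7.0 z [ 0. -0. -1.] F [ 0.1 -0.4  0.2] open 0.006 ff 0.0 q7 0.19
ball st [ -31.  -116.4   82.3]
side top [512.8 -17.2] [20.1 62.7] 19.9 [113.3 119.4 122.9] 156
ball st [ -23.4 -114.3   83.8]
scene top [530.  -15.3] [38.6 59.6] 8.3 [113.5 121.3 123.7] 238
```

View pics/c9.png

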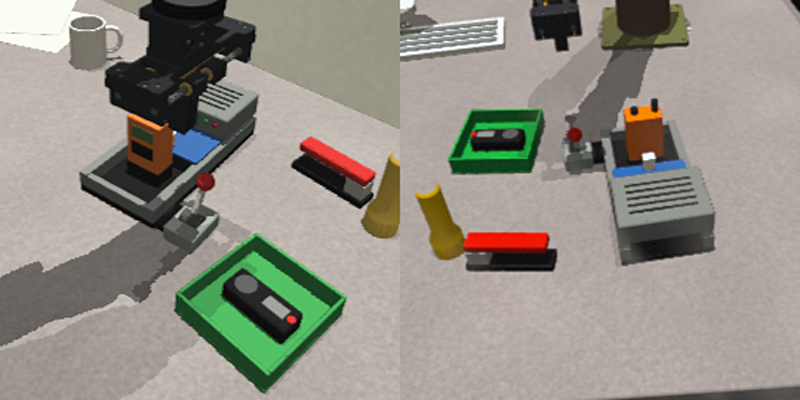

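The crops show the mic flat in the tray, the cover open, the radio seated and the lever leaning away from the robot. The lever ball is at station x ≈ -27 mm, which is fully on, and the tool is clear of everything.

```bash
python3 -c "
from plant import r
print(r.finish_job())"
```

```text
the job is handed in; nothing more can be done
None
```

I handed the job in at about 29 s: the microphone is flat in the tray, the cover is fully open, the radio is seated on the pegs and the lever is on; my last pictures agreed, but the hand-in returned no verdict.

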